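Set the dust extractor to speed 4 and start it

ROBOT

A 6-joint arm with a two-finger parallel gripper is mounted at the origin on the work surface. World frame = base frame: x ahead of the robot, y to its left, z up, the work surface at z = 0. Lengths are in m, angles in rad, forces in N, time in s.
With the tool pointing down it reaches from about 0.275 to 0.75 m from the base axis. Payload 10.2 kg.
Tool frame: the origin (TCP) lies at the centre of the arm's flange, where the gripper is bolted on; the fingertips stand 173 mm ahead of it and the grasp point (between the pads) lies 155 mm ahead of it; x points along the fingers, z is the direction in which the jaws open and shut, and the axes are right-handed (so a half turn about x gives the same grasp; the last joint's range is limited). The gripper opens to 85 mm and grips with 20 to 120 N. Pads are 22 mm wide; open, the fingers measure 114 mm over their backs; the gripper's body (76 mm by 85 mm) begins 54 mm behind the grasp point. The pads swing forward as they close: fully open they stand 13 mm farther back than shut.
Start: joints at [0.977, 0.313, 1.498, -0, 1.331, -0.223], TCP at [0.19, 0.489, 0.405] pointing down, gripper open.
Joint ranges: [-2.94, 2.94], [-0.97, 2.17], [0.19, 2.56], [-1.23, 4.37], [0.02, 3.11], [-2.88, 2.88]. Speed limits (rad/s): [2.39, 2.39, 3.01, 3.14, 3.14, 3.14].

INTERFACE

Orientations are given as a unit quaternion [x, y, z, w].
In Python, from station import r, viewer gives the robot as it stands. The module is installed in compiled form; this text tells all that it offers.
- The arm moves only by the shell command python3 -m inch 'ROWS' [FORCE]. ROWS is JSON, a list of rows, each an object with "xyz": the shift along the tool's x, y, z in cm, a list of three; "delta_rot": the turn, a rotation vector about the tool's x, y, z in rad, a list of three; "claw": the finger opening in cm, from 0 to 8.54. A call has 1 to 12 rows; each row shifts and turns the commanded pose from where the row before left it, along the tool's axes as they then stand; what a row does not reach is not made up. A row lasts 1/10 s, in which the tool goes at most 50 mm and 8.59 degrees, less where a joint would pass 70% of its speed; a pose out of reach is approached as far as the arm can. A call is refused whole if a number of a shift passes 5 or a number of a turn 0.15, either way. A call with a gripper value outside its range is refused whole. The fingers move at their own pace and stop on an object; FORCE is the grip in N (left out, the last holds). Time passes only in rows, so rows that do not move let the fingers close. It gives the time, the measured TCP pose, the force and the opening at its end, in the units of the state.
- r.get_obs(): the state, without advancing time (a new reading comes with each control period).
- viewer.capture(name): name is "side" or "top" or "wrist"; returns the picture (480x640x3 uint8, red, green, blue); there is no depth.
- viewer.calibration(name): a dict with "intrinsics" (3x3 intrinsics, pixels), "world_from_camera" (4x4, takes a point from camera to world coordinates). Camera axes: x right, y down, z forward; pixel columns grow to the right and rows downward; lengths in m; the calibration is good to about 2 mm. The wrist camera is an equidistant fisheye: a pixel r from the principal point sees the ray r / f radians off the axis. A picture is of the moment at which its call begins: read the wrist's pose just before it. calibration takes no time and is no camera call; for the wrist camera it gives the pose at the moment of the call.
- r.job_done(): hands the job in, once; it reports no verdict.
Trained networks look in the newest picture that a camera, given by its name, has taken for a name from the list of things; names that differ only in an ending like _2 or _b are one class to them, and where a whole thing is asked for, a point or a joint stands for the part that bears it (a point fixed in the world has none). Each returns a list of dicts, best first, with "confidence" (0 to 1); they miss things now and then, are a little off and sometimes report something else, mostly with a low value. They report only what shows in the picture. A call takes as long as a camera call.
- viewer.boxes_of(camera, thing): "extent" ([left, top, right, bottom] in pixels, round what is visible of it).
The state is a dict: "t": time; "joint_positions": joint angles; "dq": joint speeds; "tau": joint torques, N m; "tool_pos": TCP position; "ee_rot": TCP orientation; "ft_force": force on the tool from outside, world axes, zero at the start; "wrist_torque": the same for the moment, N m; "width": opening from 0.0 (shut) to 1.0 (fully open).
Only numpy, scipy, OpenCV 4.12 (cv2) and the standard library are available. Lean on these libraries where they do the work, as an engineer would, in place of code of your own. Each camera call takes 0.05 s, during which the arm holds its last target.

TASK

On the dust extractor's control box, push the pointer lever of the speed selector round gently with a fingertip, without gripping it, until it rests in the click for speed 4 (the first, smallest mark is off, then speeds 1 to 6, one click each). Only then press the start button fully down and let it spring back up. Leave the tape measure, mallet, wooden block and glue bottle where they are.

Things in the scene. Friction and masses are not known exactly. Their poses are not given: they have to be found in the camera images.
- control_box: Grey steel box fixed to the bench, 220 (x) by 360 (y) by 60 mm high, level top. Origin: centre of its underside; z up. Black selector towards +y, start button towards -y. Seven white marks lie flat round the selector, 69 to 87 mm from its axis, 30 degrees apart, growing clockwise: the smallest, towards the box's +y, is off, the one towards +x is speed 3, the largest, towards -y, is speed 6.
- dial_axis (a point): The selector's upright turning axis, at the level of the box's top (60 mm above the bench).
- lever_end (a point): Point on top of the selector's pointer lever, 55 mm out from the axis, 31 mm above the box's top; moves with it. The selector is a black hub, 42 mm across, 27 mm high, with one lever: a straight bar 14 mm wide from the axis to 62 mm out, its underside 3 mm and its top 31 mm above the box's top, a white line along it. It points from dial_axis to lever_end.
- selector (a joint): Angle of the selector in rad, growing clockwise from above: 0 = off, 0.5236 (30 degrees) per click, speed n at 0.5236 n; stops at both ends (off and 6). A sprung detent holds it in each click; the ridge half-way between two clicks takes about 0.15 N m (3 to 4 N at 45 mm out), and past the ridge it snaps on by itself to the next click. Starts at off, 1 or 2.
- start_button_top (a point): Centre of the top of the start button, a grey round cap 32 mm across in a black collar 48 mm across; the cap's top stands 22 mm above the box's top, 10 mm above its collar. It is pressed straight down.
- start_button (a joint): Travel of the start button in m: 0 released, 0.006 fully down (about 5 N); a spring brings it back.
- tape_measure: Loose bystander: dark tape measure, 75 by 40 by 60 mm, on the bench to the left of the box. Origin: centre of its underside.
- mallet: Loose bystander: wooden mallet lying on the bench to the right of the box, 260 mm long, head 45 by 100 by 50 mm at its +x end. Origin: on the bench under the handle, 100 mm from the head's centre.
- beech_block: Loose bystander: small wooden block, 45 by 30 by 30 mm, lying on top of the box near its far (+x) edge, on the button side. Origin: centre of its underside.
- glue: Loose bystander: white glue bottle, 54 mm across and 120 mm high, standing on the bench beyond the box. Origin: centre of its underside.

How it is judged:
On the way, in this order (a step that is already met when the one before it is completed fails the run):
1. the selector rests in the click for speed 4 (value of joint selector between 1.9644 and 2.2244 rad and velocity of joint selector between -0.1 and 0.1 rad/s), for 0.2 s.
2. the start button is pressed fully down with the selector at 4 (value of joint selector between 1.9644 and 2.2244 rad and value of joint start_button above 0.0048 m), for 0.03 s.
At the end, for the whole second after the job is handed in: The selector rests within 0.13 rad of speed 4 (2.094 rad), the start button is back up (under 1.5 mm down), and the tape measure, mallet, wooden block and glue bottle are within 25 mm of where they started (value of joint selector between 1.9644 and 2.2244 rad and value of joint start_button below 0.0015 m and distance of each of tape_measure, mallet, beech_block, glue from where it was at the start of the episode below 0.025 m); the robot touches nothing.
It fails at once if the start button is pressed while the selector is not at speed 4 (not (value of joint selector between 1.9644 and 2.2244 rad) and value of joint start_button above 0.003 m).
It fails at once if the selector is gripped or forced (more than 25 N between fingers and selector) (contact force between the fingers and selector above 25 N).
It fails at once if a bystander object is moved or lifted by more than 25 mm (distance of any of tape_measure, mallet, beech_block, glue from where it was at the start of the episode above 0.025 m).
It also fails if it takes over 48 s, if anything falls off the work surface, if the arm or the gripper's body presses on something with over 40 N, if the wrist force passes 120 N, or if a joint passes its speed limit or range.

## Working session

There is one attempt and no reset: what is moved stays moved. The work goes in short steps, Python scripts to look and compute and a shell command to move; the robot and the scene stay as the last step left them, time stands still between calls to the robot, and variables do not carry over. Pictures are saved under pics/ and viewed, and the job is handed in when it is done.

```bash
mkdir -p pics
cat > h.py <<'E'
import cv2, numpy as np
from station import r, viewer
def snap(n,f):
    im=viewer.capture(n); cv2.imwrite('pics/'+f,cv2.cvtColor(im,cv2.COLOR_RGB2BGR)); return im
def toz(n,px,z):
    c=viewer.calibration(n);K=np.array(c['intrinsics']);T=np.array(c['world_from_camera'])
    d=T[:3,:3]@np.linalg.solve(K,[px[0],px[1],1]);o=T[:3,3]
    return o+d*(z-o[2])/d[2]
def proj(n,p):
    c=viewer.calibration(n);K=np.array(c['intrinsics']);T=np.array(c['world_from_camera'])
    q=K@(T[:3,:3].T@(np.array(p)-T[:3,3]));return q[:2]/q[2]
E
python3 - <<'E'
from h import *
np.set_printoptions(precision=4,suppress=True)
snap('top','top0.png');snap('side','side0.png')
for t in ['control_box','selector','lever_end','start_button_top','start_button','beech_block','glue','mallet','tape_measure']:
    for c in ['top','side']:
        b=viewer.boxes_of(c,t); print(t,c,[(np.round(x['extent']),round(x['confidence'],2)) for x in b[:2]])
o=r.get_obs();print(o)
E
```

```text
control_box top [(array([213., 197., 417., 340.]), 0.58)]
control_box side [(array([240., 181., 428., 378.]), 0.58)]
selector top [(array([254., 256., 290., 294.]), 0.87)]
selector side [(array([300., 274., 346., 300.]), 0.83)]
lever_end top [(array([256., 258., 293., 292.]), 0.57)]
lever_end side [(array([303., 273., 353., 297.]), 0.98), (array([269., 366., 321., 402.]), 0.43)]
start_button_top top [(array([252., 255., 288., 294.]), 0.66), (array([362., 257., 382., 272.]), 0.53)]
start_button_top side [(array([362., 205., 377., 220.]), 0.68), (array([245., 182., 275., 240.]), 0.29)]
start_button top [(array([359., 259., 381., 274.]), 0.77)]
start_button side [(array([364., 207., 380., 222.]), 0.79)]
beech_block top [(array([354., 201., 372., 225.]), 0.57), (array([176., 279., 215., 322.]), 0.42)]
beech_block side [(array([308., 183., 341., 208.]), 0.62)]
glue top [(array([303., 152., 332., 189.]), 0.57)]
glue side []
mallet top [(array([403., 184., 471., 320.]), 0.97)]
mallet side [(array([332., 147., 456., 206.]), 0.94)]
tape_measure top []
tape_measure side [(array([270., 363., 321., 404.]), 0.91)]
{'t': 1.0, 'joint_positions': array([ 0.9766,  0.3129,  1.4977, -0.    ,  1.331 , -0.2234]), 'dq': array([ 0.0023,  0.0012,  0.0005, -0.0014, -0.0008,  0.0008]), 'tau': array([ -0.0012, -41.217 , -25.9897,  -0.0002,   0.0005,  -0.    ]), 'tool_pos': array([0.1903, 0.4893, 0.4047]), 'ee_rot': array([-0.3993,  0.5836,  0.3992,  0.5836]), 'ft_force': array([ 0.5696, -0.1715,  0.6319]), 'wrist_torque': array([0.0492, 0.0318, 0.0087]), 'width': 0.9994502779469564}
```

View pics/top0.png

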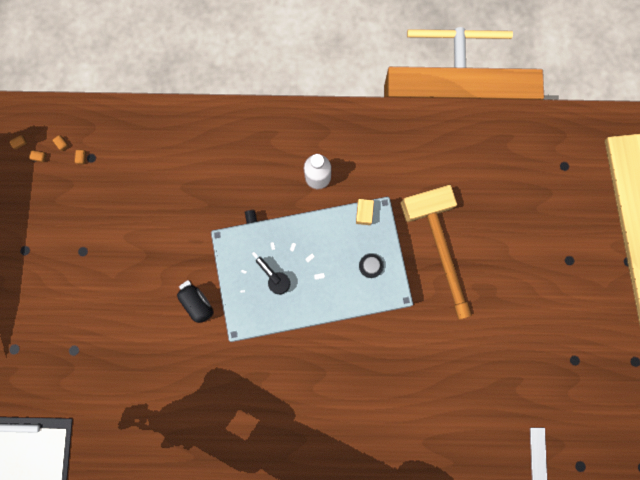

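Run:
```python
import cv2
a=cv2.imread('pics/top0.png')[190:345,205:425]; cv2.imwrite('pics/top0c.png',cv2.resize(a,(792,558),interpolation=cv2.INTER_CUBIC))
a=cv2.imread('pics/side0.png')[170:390,200:480]; cv2.imwrite('pics/side0c.png',cv2.resize(a,(763,600),interpolation=cv2.INTER_CUBIC))
```

```text
(no output)
```

View pics/top0c.png

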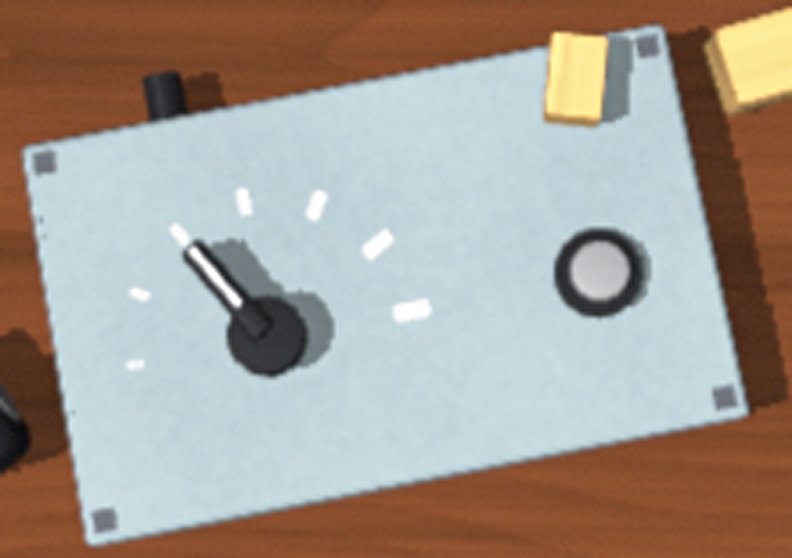

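View pics/side0c.png

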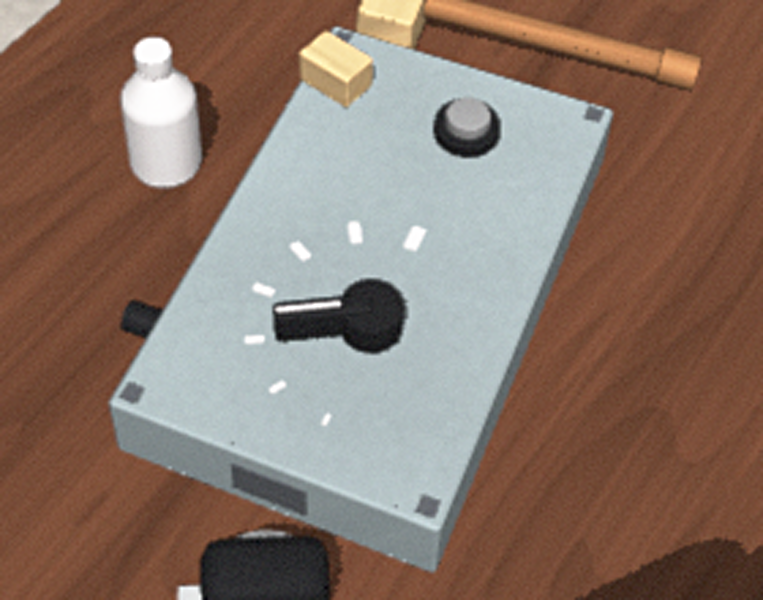

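The selector stands at speed 2: the lever points at the third mark, at about (254,256) in the top picture. The button is at about (371,265). Next I'll work out metric positions from the corners and marks.

Run:
```python
from h import *
np.set_printoptions(precision=4,suppress=True)
f=lambda p:(p[0]/3.6+205-.4,p[1]/3.6+190-.4)
marks=[(135,365),(139,294),(180,236),(244,202),(317,205),(378,244),(412,310)]
M=np.array([toz('top',f(p),.06)[:2] for p in marks])
th=np.arange(7)*np.pi/6
loc=.078*np.c_[np.sin(th),np.cos(th)]
def fit(A,B):
    a=A-A.mean(0);b=B-B.mean(0);U,S,V=np.linalg.svd(a.T@b);R=(U@V).T
    t=B.mean(0)-R@A.mean(0);return R,t,np.arctan2(R[1,0],R[0,0]),B-(A@R.T+t)
R,t,y,e=fit(loc,M);print('axis top',t,y,abs(e).max())
C=np.array([toz('top',f(p),.06)[:2] for p in [(25,150),(662,27),(746,412),(90,545)]])
R2,t2,y2,e2=fit(np.array([[.11,.18],[.11,-.18],[-.11,-.18],[-.11,.18]]),C);print('box top',t2,y2,abs(e2).max())
g=lambda p:(p[0]/2.725+200-.3,p[1]/2.725+170-.3)
ms=[(326,420),(277,387),(254,340),(263,290),(300,251),(355,232),(415,238)]
M=np.array([toz('side',g(p),.06)[:2] for p in ms]);R,ts,ys,e=fit(loc,M);print('axis side',ts,ys,abs(e).max())
print('btn top',toz('top',f((600,269)),.082),'side',toz('side',g((468,119)),.082))
print('lever end top', toz('top',f((192,248)),.091), toz('side',g((275,307)),.091))
print('block top',toz('top',f((580,78)),.09)); print('glue',toz('top',(317,161),.12))
print('in box frame: axis',R2.T@(t-t2),'btn',R2.T@(toz('top',f((600,269)),.082)[:2]-t2))
for n in range(7):
  v=R2@np.array([np.sin(n*np.pi/6),np.cos(n*np.pi/6)]);print(n,v,np.degrees(np.arctan2(v[1],v[0])))
from scipy.spatial.transform import Rotation as Ro
o=r.get_obs();print(Ro.from_quat(o['ee_rot']).as_matrix())
```

```text
axis top [0.5357 0.087 ] 0.22725262823411269 0.0029218614062961334
box top [0.5693 0.0295] 0.21374516423803663 0.003331698738301525
axis side [0.5341 0.0842] 0.2256316302786715 0.0025797008231603913
btn top [ 0.5749 -0.0866  0.082 ] side [ 0.5698 -0.0848  0.082 ]
lever end top [0.581  0.1286 0.091 ] [0.5812 0.1256 0.091 ]
block top [ 0.6761 -0.0748  0.09  ]
glue [0.7655 0.0201 0.12  ]
in box frame: axis [-0.0205  0.0634] btn [-0.0191 -0.1146]
0 [-0.2121  0.9772] 102.24669580217011
1 [0.3049 0.9524] 72.24669580217012
2 [0.7403 0.6723] 42.24669580217012
3 [0.9772 0.2121] 12.24669580217012
4 [ 0.9524 -0.3049] -17.753304197829877
5 [ 0.6723 -0.7403] -47.7533041978299
6 [ 0.2121 -0.9772] -77.75330419782989
[[-0.     -0.932   0.3624]
 [-0.0001  0.3624  0.932 ]
 [-1.     -0.     -0.0001]]
```

```bash
cat > s.py <<'E'
from h import *
from scipy.spatial.transform import Rotation as Ro
import sys
np.set_printoptions(precision=4,suppress=True)
o=r.get_obs();R=Ro.from_quat(o['ee_rot']).as_matrix();p=o['tool_pos']
a=lambda v:round(float(np.degrees(np.arctan2(v[1],v[0]))),2)
print('t',o['t'],'p',p,'yang',a(R[:,1]),'zang',a(R[:,2]),'down',R[:,0],'F',o['ft_force'],'w',o['width'],'j6',o['joint_positions'][5])
if len(sys.argv)>1:
    tg=np.array(eval(sys.argv[1]));print('delta tool cm',R.T@(tg-p)*100)
E
python3 -m inch '[{"xyz":[0.5,-3.85,-1.66],"delta_rot":[0,0,0],"claw":0},{"xyz":[0.5,-3.85,-1.66],"delta_rot":[0,0,0],"claw":0},{"xyz":[0.5,-3.85,-1.66],"delta_rot":[0,0,0],"claw":0},{"xyz":[0.5,-3.85,-1.66],"delta_rot":[0,0,0],"claw":0},{"xyz":[0.5,-3.85,-1.66],"delta_rot":[0,0,0],"claw":0},{"xyz":[0.5,-3.85,-1.66],"delta_rot":[0,0,0],"claw":0},{"xyz":[0.5,-3.85,-1.66],"delta_rot":[0,0,0],"claw":0},{"xyz":[0.5,-3.85,-1.66],"delta_rot":[0,0,0],"claw":0},{"xyz":[0.5,-3.85,-1.66],"delta_rot":[0,0,0],"claw":0},{"xyz":[0,0,0],"delta_rot":[0.15,0,0],"claw":0},{"xyz":[0,0,0],"delta_rot":[0.15,0,0],"claw":0},{"xyz":[0,0,0],"delta_rot":[0.15,0,0],"claw":0}]' 20; python3 s.py "[.5493,.1365,.30]"
```

```text
t: 2.2
tool_pos: [0.4593, 0.2242, 0.3596]
ee_rot: [-0.257, 0.659, 0.257, 0.659]
ft_force: [0.7, 0.6, 0.5]
width: 0.002
t 2.2 p [0.4593 0.2242 0.3596] yang 132.57 zang 42.57 down [-0.0002 -0.     -1.    ] F [0.6849 0.5694 0.4628] w 0.002012863288129436 j6 -0.5185773776392711
delta tool cm [  5.9567 -12.5437   0.6951]
```

```bash
python3 -m inch '[{"xyz":[1,-3.1,0.2],"delta_rot":[0,0,0],"claw":0},{"xyz":[1,-3.1,0.2],"delta_rot":[0,0,0],"claw":0},{"xyz":[2,-3.1,0.2],"delta_rot":[0,0,0],"claw":0},{"xyz":[2,-3.1,0.1],"delta_rot":[0,0,0],"claw":0},{"xyz":[0,0,0],"delta_rot":[0,0,0],"claw":0}]'; python3 s.py "[.5493,.1365,.243]"
python3 - <<'E'
from h import *
im=snap('top','t1.png')[180:345,205:425];cv2.imwrite('pics/t1c.png',cv2.resize(im[:,:,::-1],(792,594)))
im=snap('wrist','w1.png')
E
```

```text
t: 2.7
tool_pos: [0.5501, 0.1361, 0.2969]
ee_rot: [-0.258, 0.66, 0.258, 0.657]
ft_force: [-1.3, -0.3, -0.2]
width: -0.002
t 2.7 p [0.5501 0.1361 0.2969] yang 132.79 zang 42.79 down [-0.0038 -0.0006 -1.    ] F [-1.3241 -0.2884 -0.2157] w -0.0018050121039411933 j6 -0.7106649184448445
delta tool cm [ 5.3883  0.0693 -0.0116]
```

View pics/t1c.png

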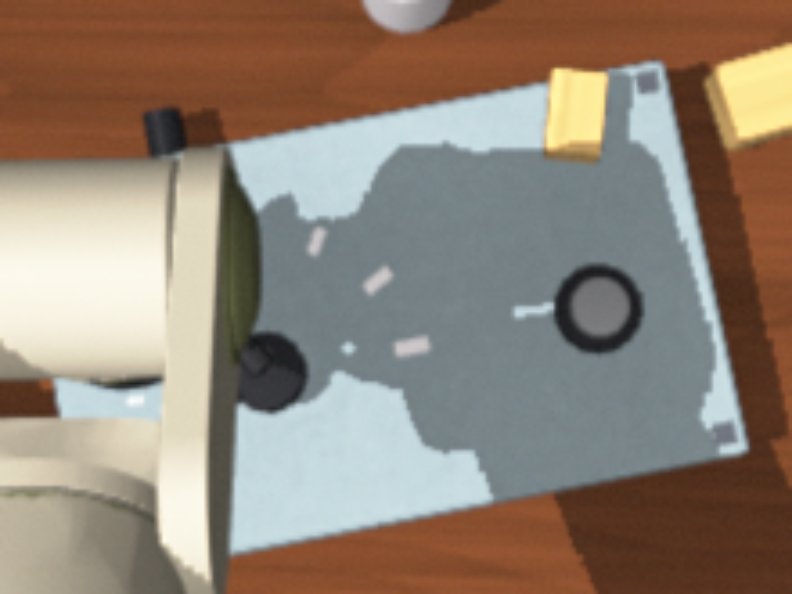

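View pics/w1.png

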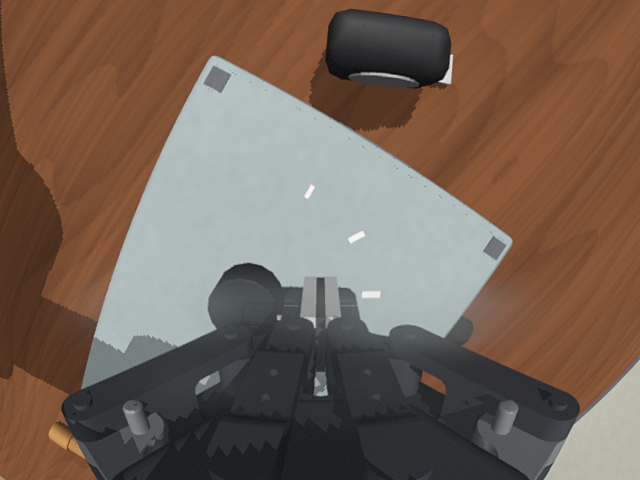

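The wrist picture shows the closed fingertips at about (320,290), just on the off side of the lever, with the hub at (245,300). I'll lower alongside the lever and check the forces.

```bash
python3 -m inch '[{"xyz":[2,0.1,0],"delta_rot":[0,0,0],"claw":0},{"xyz":[1.5,0,0],"delta_rot":[0,0,0],"claw":0},{"xyz":[1,0,0],"delta_rot":[0,0,0],"claw":0},{"xyz":[0.8,0,0],"delta_rot":[0,0,0],"claw":0},{"xyz":[0,0,0],"delta_rot":[0,0,0],"claw":0}]'; python3 s.py "[.5493,.1365,.243]"
python3 - <<'E'
from h import *
im=snap('side','s2.png')[170:390,200:480];cv2.imwrite('pics/s2c.png',cv2.resize(im[:,:,::-1],(763,600)))
E
```

```text
t: 3.3
tool_pos: [0.5478, 0.1396, 0.2464]
ee_rot: [-0.259, 0.658, 0.259, 0.658]
ft_force: [-0.0, -0.5, 0.4]
width: 0.001
t 3.3 p [0.5478 0.1396 0.2464] yang 133.0 zang 43.0 down [-0.0008 -0.     -1.    ] F [-0.0279 -0.5017  0.4307] w 0.0006177254831202606 j6 -0.7081270139170086
delta tool cm [ 0.3362 -0.3352 -0.1017]
```

View pics/s2c.png

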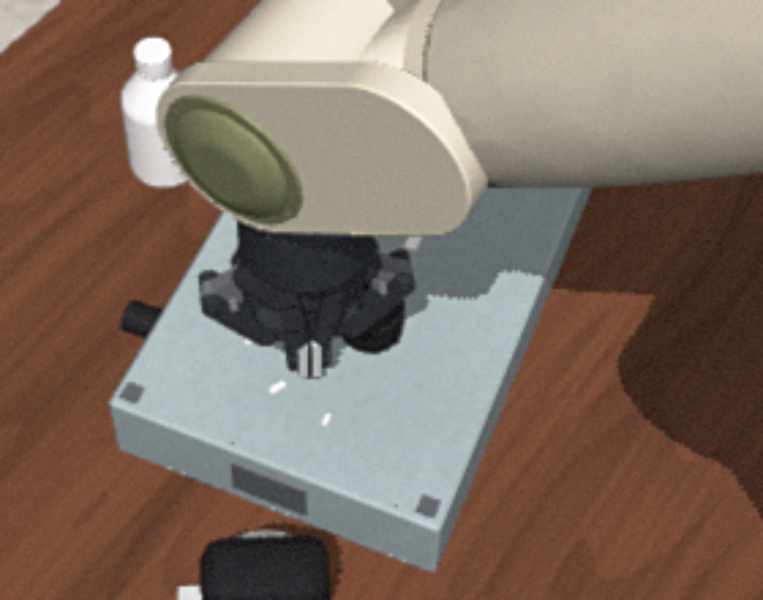

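```bash
python3 -m inch '[{"xyz":[0.2,-0.6,-0.1],"delta_rot":[0,0,0],"claw":0},{"xyz":[0,-0.6,0],"delta_rot":[0,0,0],"claw":0},{"xyz":[0,-0.23,0.08],"delta_rot":[0.05,0,0],"claw":0},{"xyz":[0,-0.23,0.08],"delta_rot":[0.05,0,0],"claw":0},{"xyz":[0,-0.23,0.08],"delta_rot":[0.05,0,0],"claw":0},{"xyz":[0,-0.23,0.08],"delta_rot":[0.05,0,0],"claw":0},{"xyz":[0,0,0],"delta_rot":[0,0,0],"claw":0}]'; python3 s.py "[.535,.0855,.243]"
python3 - <<'E'
from h import *
im=snap('wrist','w3.png')
im=snap('side','s3.png')[170:390,200:480];cv2.imwrite('pics/s3c.png',cv2.resize(im[:,:,::-1],(763,600)))
E
```

```text
t: 4.05
tool_pos: [0.5641, 0.1243, 0.245]
ee_rot: [-0.192, 0.68, 0.192, 0.681]
ft_force: [-1.0, 2.2, 1.8]
width: -0.001
t 4.05 p [0.5641 0.1243 0.245 ] yang 121.46 zang 31.46 down [ 0.0003  0.0003 -1.    ] F [-0.9774  2.1762  1.7903] w -0.0009594784490246811 j6 -0.5350892590785336
delta tool cm [ 0.198  -1.7917 -4.5039]
```

View pics/w3.png

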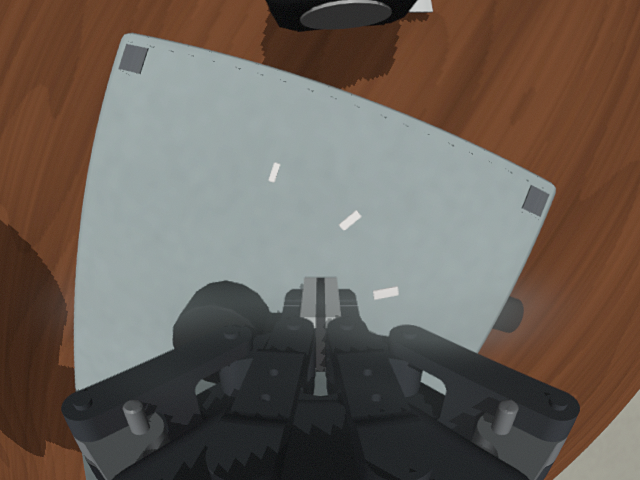

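View pics/s3c.png

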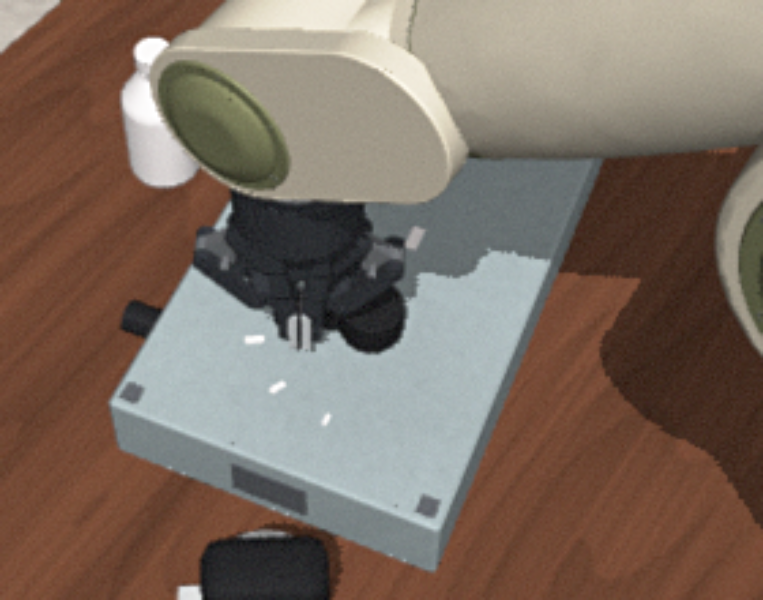

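The geometry agrees: the contact force is about 2.4 N and the lever is about 11° past click 2. I'll go on over the ridge slowly.

```bash
python3 -m inch '[{"xyz":[0,-0.14,0.05],"delta_rot":[0.03,0,0],"claw":0},{"xyz":[0,-0.14,0.05],"delta_rot":[0.03,0,0],"claw":0},{"xyz":[0,-0.14,0.05],"delta_rot":[0.03,0,0],"claw":0},{"xyz":[0,-0.14,0.05],"delta_rot":[0.03,0,0],"claw":0},{"xyz":[0,0,0],"delta_rot":[0,0,0],"claw":0}]'; python3 s.py "[.535,.0855,.243]"
```

```text
t: 4.65
tool_pos: [0.5683, 0.1204, 0.2446]
ee_rot: [-0.15, 0.691, 0.15, 0.691]
ft_force: [0.0, -0.1, 1.0]
width: -0.003
t 4.65 p [0.5683 0.1204 0.2446] yang 114.55 zang 24.55 down [ 0.0001 -0.0002 -1.    ] F [ 0.0108 -0.1087  1.0384] w -0.003476327480347753 j6 -0.42106016123678097
delta tool cm [ 0.1612 -1.7934 -4.4853]
```

The force dropped to zero, so it snapped to 3. Next is the following click.

```bash
python3 -m inch '[{"xyz":[0,-0.32,0.11],"delta_rot":[0.07,0,0],"claw":0},{"xyz":[0,-0.32,0.11],"delta_rot":[0.07,0,0],"claw":0},{"xyz":[0,-0.23,0.08],"delta_rot":[0.05,0,0],"claw":0},{"xyz":[0,-0.23,0.08],"delta_rot":[0.05,0,0],"claw":0},{"xyz":[0,-0.23,0.08],"delta_rot":[0.05,0,0],"claw":0},{"xyz":[0,-0.23,0.08],"delta_rot":[0.05,0,0],"claw":0},{"xyz":[0,-0.18,0.07],"delta_rot":[0.04,0,0],"claw":0},{"xyz":[0,0,0],"delta_rot":[0,0,0],"claw":0}]'; python3 s.py "[.535,.0855,.243]"
python3 - <<'E'
from h import *
im=snap('side','s4.png')[170:390,200:480];cv2.imwrite('pics/s4c.png',cv2.resize(im[:,:,::-1],(763,600)))
E
```

```text
t: 5.45
tool_pos: [0.5786, 0.1057, 0.2446]
ee_rot: [-0.017, 0.707, 0.018, 0.707]
ft_force: [-1.0, 2.0, 0.9]
width: -0.001
t 5.45 p [0.5786 0.1057 0.2446] yang 92.85 zang 2.85 down [-0.0004  0.0004 -1.    ] F [-0.9617  1.9659  0.9176] w -0.0007898354794815437 j6 -0.06826399397896597
delta tool cm [ 0.1612 -1.805  -4.4522]
```

View pics/s4c.png

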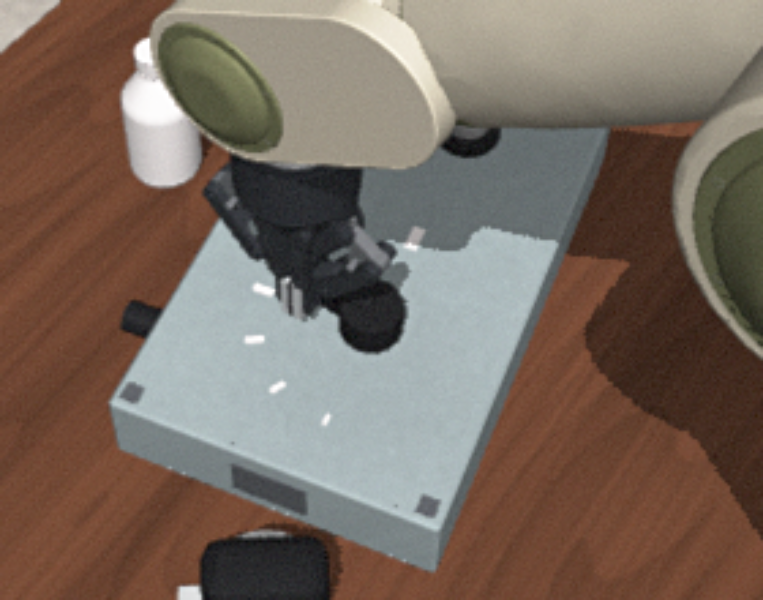

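Contact again at about 2.2 N, with the lever near 3 plus 10°. I'll nudge it over the ridge.

```bash
python3 -m inch '[{"xyz":[0,-0.14,0.05],"delta_rot":[0.03,0,0],"claw":0},{"xyz":[0,-0.14,0.05],"delta_rot":[0.03,0,0],"claw":0},{"xyz":[0,-0.14,0.05],"delta_rot":[0.03,0,0],"claw":0},{"xyz":[0,-0.14,0.05],"delta_rot":[0.03,0,0],"claw":0},{"xyz":[0,0,0],"delta_rot":[0,0,0],"claw":0}]'; python3 s.py "[.535,.0855,.243]"
```

```text
t: 6.0
tool_pos: [0.5807, 0.0997, 0.2447]
ee_rot: [0.025, 0.707, -0.025, 0.707]
ft_force: [-0.4, 0.1, -0.2]
width: 0.001
t 6.0 p [0.5807 0.0997 0.2447] yang 85.9 zang -4.1 down [ 0.0002 -0.0003 -1.    ] F [-0.4288  0.0561 -0.2037] w 0.0011996175975599703 j6 0.04307474054936195
delta tool cm [ 0.1733 -1.742  -4.4618]
```

```bash
python3 -m inch '[{"xyz":[0,0.5,0],"delta_rot":[0,0,0],"claw":0},{"xyz":[-2,0.5,0],"delta_rot":[0,0,0],"claw":0},{"xyz":[-4,0,0],"delta_rot":[0,0,0],"claw":0},{"xyz":[-3,0,-4],"delta_rot":[0,0,0],"claw":0},{"xyz":[0,0,-5],"delta_rot":[0,0,0],"claw":0},{"xyz":[0,0,-5],"delta_rot":[0,0,0],"claw":0},{"xyz":[0,0,-3],"delta_rot":[0,0,0],"claw":0},{"xyz":[0,0,0],"delta_rot":[0,0,0],"claw":0}]'; python3 s.py "[.572,-.0857,.275]"
python3 - <<'E'
from h import *
im=snap('side','s5.png')[170:390,200:480];cv2.imwrite('pics/s5c.png',cv2.resize(im[:,:,::-1],(763,600)))
im=snap('top','t5.png')[190:345,205:425];cv2.imwrite('pics/t5c.png',cv2.resize(im[:,:,::-1],(792,558)))
E
```

```text
t: 6.8
tool_pos: [0.409, 0.1226, 0.335]
ee_rot: [0.024, 0.707, -0.024, 0.706]
ft_force: [0.4, 0.4, 0.2]
width: -0.001
t 6.8 p [0.409  0.1226 0.335 ] yang 86.08 zang -3.92 down [-0.0007  0.     -1.    ] F [0.4382 0.3715 0.1798] w -0.0011458767271395802 j6 0.08386786132937847
delta tool cm [  5.9872 -19.6706  17.6954]
```

View pics/s5c.png

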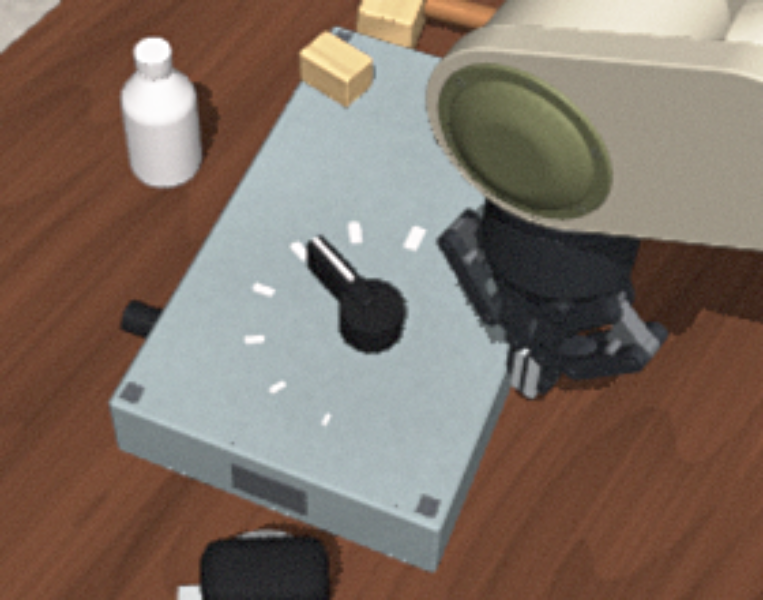

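View pics/t5c.png

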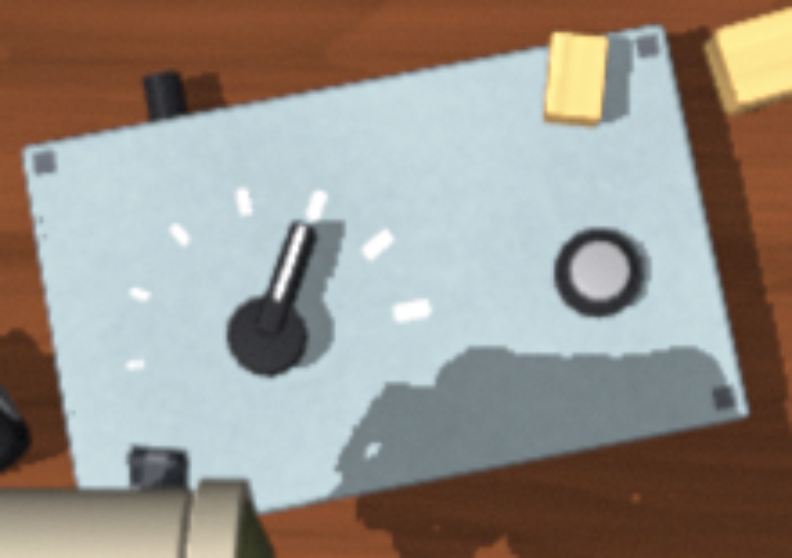

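The lever rests at the fifth mark, which is speed 4: (318,205) in the top crop, and the side view agrees. On to the button.

```bash
python3 -m inch '[{"xyz":[0,-3.28,2.95],"delta_rot":[0,0,0],"claw":0},{"xyz":[0,-3.28,2.95],"delta_rot":[0,0,0],"claw":0},{"xyz":[0,-3.28,2.95],"delta_rot":[0,0,0],"claw":0},{"xyz":[0,-3.28,2.95],"delta_rot":[0,0,0],"claw":0},{"xyz":[0,-3.28,2.95],"delta_rot":[0,0,0],"claw":0},{"xyz":[1,-3.28,2.95],"delta_rot":[0,0,0],"claw":0},{"xyz":[2,0,0],"delta_rot":[0,0,0],"claw":0},{"xyz":[1,0,0],"delta_rot":[0,0,0],"claw":0},{"xyz":[0,0,0],"delta_rot":[0,0,0],"claw":0}]'; python3 s.py "[.572,-.0857,.255]"
```

```text
t: 7.8
tool_pos: [0.5746, -0.0866, 0.293]
ee_rot: [0.025, 0.708, -0.024, 0.706]
ft_force: [-0.0, 0.0, 0.2]
width: 0.001
t 7.8 p [ 0.5746 -0.0866  0.293 ] yang 86.0 zang -4.0 down [-0.0031  0.0012 -1.    ] F [-0.0035  0.0158  0.1648] w 0.0007730610210547995 j6 -0.28127559809467517
delta tool cm [ 3.7988  0.0654 -0.2576]
```

```bash
python3 -m inch '[{"xyz":[1.5,0.05,-0.2],"delta_rot":[0,0,0],"claw":0},{"xyz":[1,0,0],"delta_rot":[0,0,0],"claw":0},{"xyz":[0.6,0,0],"delta_rot":[0,0,0],"claw":0},{"xyz":[0.4,0,0],"delta_rot":[0,0,0],"claw":0},{"xyz":[0,0,0],"delta_rot":[0,0,0],"claw":0}]'; python3 s.py "[.572,-.0857,.249]"
python3 - <<'E'
from h import *
im=snap('side','s6.png')[170:390,200:480];cv2.imwrite('pics/s6c.png',cv2.resize(im[:,:,::-1],(763,600)))
E
```

```text
t: 8.3
tool_pos: [0.5726, -0.086, 0.2596]
ee_rot: [0.025, 0.707, -0.025, 0.707]
ft_force: [0.2, 1.0, 0.1]
width: -0.003
t 8.3 p [ 0.5726 -0.086   0.2596] yang 86.0 zang -4.0 down [-0.0002  0.0001 -1.    ] F [0.1951 1.0266 0.1339] w -0.0030657286462194722 j6 -0.2815176415445841
delta tool cm [ 1.0618  0.0276 -0.0642]
```

View pics/s6c.png

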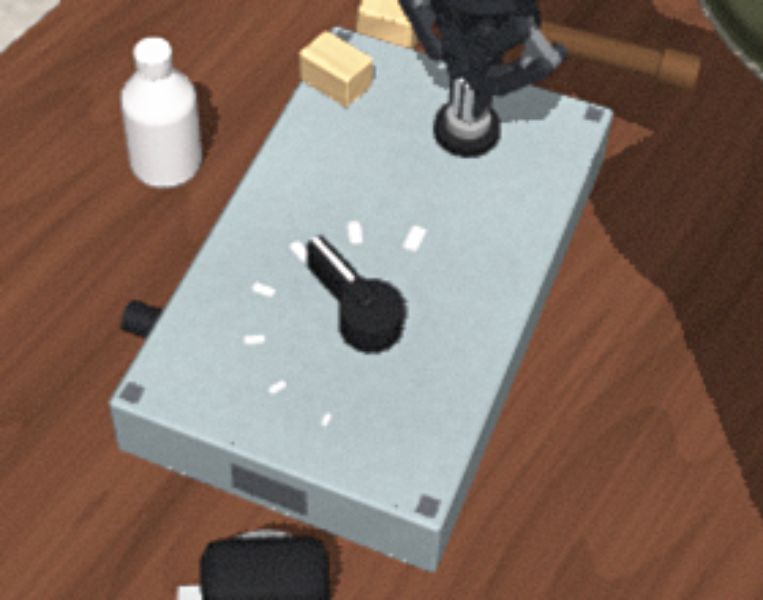

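The fingertip is over the button cap at (465,115) in the crop. Pressing in small steps.

```bash
python3 -m inch '[{"xyz":[0.3,0,0],"delta_rot":[0,0,0],"claw":0},{"xyz":[0.3,0,0],"delta_rot":[0,0,0],"claw":0},{"xyz":[0.2,0,0],"delta_rot":[0,0,0],"claw":0},{"xyz":[0,0,0],"delta_rot":[0,0,0],"claw":0}]'; python3 s.py "[.572,-.0857,.249]"
```

```text
t: 8.75
tool_pos: [0.5727, -0.0862, 0.2519]
ee_rot: [0.025, 0.706, -0.025, 0.707]
ft_force: [0.4, 0.2, 2.5]
width: -0.002
t 8.75 p [ 0.5727 -0.0862  0.2519] yang 85.98 zang -4.02 down [ 0.0008 -0.0002 -1.    ] F [0.4418 0.1623 2.4614] w -0.0020635246625961955 j6 -0.2815289910707267
delta tool cm [ 0.2885  0.0444 -0.0776]
```

```bash
python3 -m inch '[{"xyz":[0.2,0,0],"delta_rot":[0,0,0],"claw":0},{"xyz":[0.1,0,0],"delta_rot":[0,0,0],"claw":0},{"xyz":[0.1,0,0],"delta_rot":[0,0,0],"claw":0},{"xyz":[0,0,0],"delta_rot":[0,0,0],"claw":0}]'; python3 s.py "[.572,-.0857,.249]"
```

```text
t: 9.15
tool_pos: [0.5727, -0.0861, 0.2493]
ee_rot: [0.024, 0.706, -0.025, 0.707]
ft_force: [-2.8, 0.9, 15.9]
width: 0.003
t 9.15 p [ 0.5727 -0.0861  0.2493] yang 86.0 zang -4.0 down [ 0.0014 -0.0006 -1.    ] F [-2.7875  0.9473 15.8998] w 0.00296753506077269 j6 -0.28152587359472037
delta tool cm [ 0.0304  0.0382 -0.077 ]
```

At 15.9 N it is well past the 5 N spring, so it is on its stop. Now to release and retreat.

```bash
python3 -m inch '[{"xyz":[0,0,0],"delta_rot":[0,0,0],"claw":0},{"xyz":[-1,0,0],"delta_rot":[0,0,0],"claw":0},{"xyz":[-3,0,0],"delta_rot":[0,0,0],"claw":0},{"xyz":[-4,0,0],"delta_rot":[0,0,0],"claw":0},{"xyz":[-3,0,-3],"delta_rot":[0,0,0],"claw":0},{"xyz":[0,0,-4],"delta_rot":[0,0,0],"claw":0},{"xyz":[0,0,-4],"delta_rot":[0,0,0],"claw":0},{"xyz":[0,0,-4],"delta_rot":[0,0,0],"claw":0},{"xyz":[0,0,-3],"delta_rot":[0,0,0],"claw":0},{"xyz":[0,0,0],"delta_rot":[0,0,0],"claw":0},{"xyz":[0,0,0],"delta_rot":[0,0,0],"claw":0}]'; python3 s.py
python3 - <<'E'
from h import *
im=snap('side','s7.png')[130:410,180:480];cv2.imwrite('pics/s7c.png',cv2.resize(im[:,:,::-1],(643,600)))
im=snap('top','t7.png')[140:345,165:485];cv2.imwrite('pics/t7c.png',cv2.resize(im[:,:,::-1],(800,512)))
a=cv2.imread('pics/top0.png');b=cv2.imread('pics/t7.png')
for n,(x0,y0,x1,y1) in dict(block=(350,198,376,228),glue=(300,150,335,192),mallet=(403,184,471,225),tape=(176,279,215,322)).items(): print(n,np.abs(a[y0:y1,x0:x1].astype(int)-b[y0:y1,x0:x1]).mean())
E
```

```text
t: 10.25
tool_pos: [0.393, -0.0736, 0.3579]
ee_rot: [0.025, 0.706, -0.025, 0.707]
ft_force: [0.3, -0.1, 0.2]
width: -0.0
t 10.25 p [ 0.393  -0.0736  0.3579] yang 85.96 zang -4.04 down [ 0.0006 -0.0003 -1.    ] F [ 0.3325 -0.0603  0.1587] w -0.00015420997512926478 j6 -0.4098394233288732
block 1.5611111111111111
glue 1.5975056689342404
mallet 1.6273314203730274
tape 1.9326177698270721
```

View pics/s7c.png

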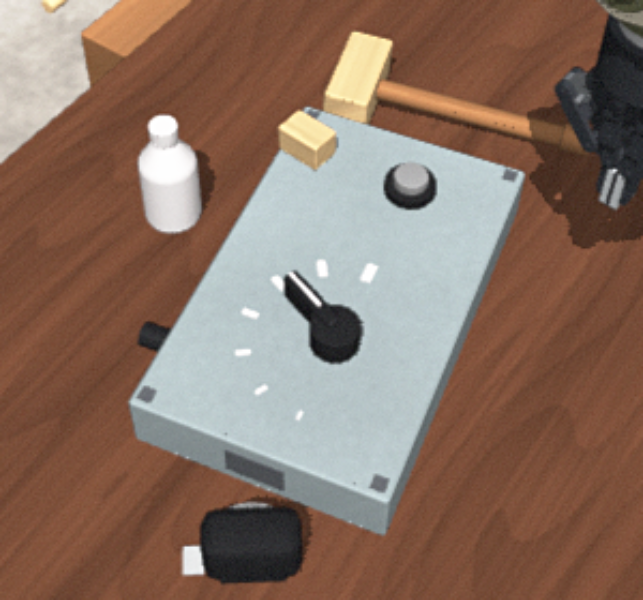

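View pics/t7c.png

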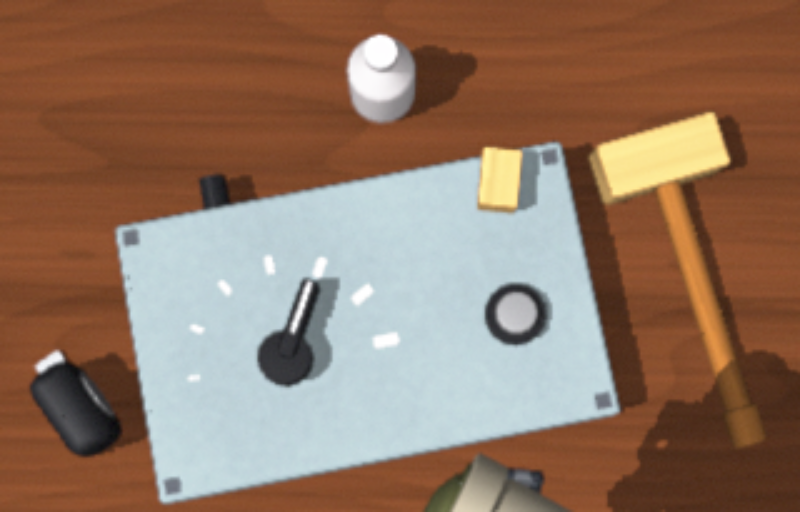

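The lever is at the speed 4 mark, (320,268) in the top crop. The button cap is back up at (515,312), nothing else has moved, and the robot is clear. Handing in.

```bash
python3 -c "
from station import r
print(r.job_done())"
```

```text
the job is handed in; nothing more can be done
None
```

I set the selector to speed 4, then pressed the start button and let it spring back up. The job is handed in; it took about 10 s of the 48 s allowed, and no verdict was reported.

- **Selector:** It started at speed 2. I pushed the lever round with the closed fingertips, one click at a time, to 3 and then 4. The wrist readings I took while pushing were 2 to 3 N and fell to about zero at each click. Both the top and side pictures then showed the lever lined up with the speed 4 mark.
- **Start button:** I pressed it only after that check. The force reached about 16 N at the bottom, well past the 5 N spring, so it was on its stop. The last pictures show the cap back up.
- **Other objects:** Comparing the first and last top pictures shows no movement of the tape measure, mallet head, block or glue bottle. The robot stood clear of everything, with the wrist force near zero.

No check failed. The box position from the top and side cameras differed by up to about 5 mm, at the button, and this caused no trouble. I had no direct joint readings for the selector or button, so these results rest on the pictures and forces.

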